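Turn a washed texture plate over onto the drying bat

ROBOT

A 6-joint arm with a two-finger parallel gripper is mounted at the origin on a cart in front of the work surface, level with it; the furniture and walls round the work are solid. World frame = base frame: x ahead of the robot, y to its left, z up, the work surface at z = 0. Lengths are in m, angles in rad, forces in N, time in s.
With the tool pointing down it reaches from about 0.35 to 0.85 m from the base axis. Payload 8.1 kg.
Tool frame: the origin (TCP) lies midway between the tips of the shut fingers; the grasp point (between the pads) lies robot.grip_depth behind it (robot.grip_depth is the distance from the TCP to the grasp point, in m); z points along the fingers, y is the line along which they close (so a half turn about z gives the same grasp; the last joint's range is limited). The gripper opens to 93 mm and grips with 3 to 60 N. Pads are 15 mm wide; open, the fingers measure 128 mm over their backs; the gripper's body (75 mm by 188 mm) begins 65 mm behind the grasp point.
Start: joints at [1.111, 0.13, 1.488, -0, 1.523, -0.085], TCP at [0.22, 0.558, 0.219] pointing down, gripper open.
Joint ranges: [-2.96, 2.96], [-0.89, 2.26], [0.02, 2.5], [-1.34, 4.48], [0, 2.73], [-2.66, 2.66]. Speed limits (rad/s): [2.39, 2.39, 2.79, 3.14, 3.14, 3.14].

INTERFACE

Orientations are given as a rotation vector (axis times angle).
In Python, from plant import robot gives the robot as it stands.
- The arm moves only by the tool carry_out, never from a script. Its argument "rows" is a list of rows, each a list of 6 numbers: the shift along the tool's x, y, z in m, then the turn, a rotation vector about the tool's x, y, z in degrees. A call has 1 to 12 rows; each row is the pose to reach, as a shift and turn from the pose commanded when the call began, along the tool's axes at that moment; what a row does not reach only later rows make up. A row lasts 1/8 s, in which the tool goes at most 62.5 mm and 10.7 degrees, less where a joint would pass 70% of its speed; a pose out of reach is approached as far as the arm can. A call with a gripper value outside its range is refused whole. "jaw" is the closure in counts, from 0 (fully open) to 255 (shut), set as the call begins (left out, the last holds). The fingers move at their own pace and stop on an object; "force" is the grip in N (left out, the last holds). Time passes only in rows, so rows that repeat a pose let the fingers close. It gives the time, the measured TCP pose, the force, the opening and the grip force at its end, in the units of the state.
- robot.read_state(): the state, without advancing time (a new reading comes with each control period).
- robot.read_camera(name): name is "scene" or "top"; returns the picture (384x512x3 uint8, red, green, blue); there is no depth.
- robot.camera_model(name): a dict with "fx", "fy", "cx", "cy" (pixels), "dist" ([k1, k2, p1, p2, k3] as OpenCV has them; the pictures are not rectified), "R" (3x3) and "t" (3): a world point X has camera coordinates R X + t. Camera axes: x right, y down, z forward; pixel columns grow to the right and rows downward; lengths in m; the calibration is good to about 2 mm. A picture is of the moment at which its call begins. camera_model takes no time and is no camera call.
- robot.close_job(): hands the job in; it is judged then, once.
Trained networks look in the newest picture that a camera, given by its name, has taken for a name from the list of things; names that differ only in an ending like _2 or _b are one class to them, and where a whole thing is asked for, a point or a joint stands for the part that bears it (a point fixed in the world has none). Each returns a list of dicts, best first, with "conf" (0 to 1); they miss things now and then, are a little off and sometimes report something else, mostly with a low value. They report only what shows in the picture. A call takes as long as a camera call. They do not tell look-alikes from the thing itself.
- robot.outline_of(camera, target): "pixels" (384x512 bool, what is visible of it) and "pixel" ([column, row] in pixels, amid what is visible of it).
The state is a dict: "t": time; "q": joint angles; "dq": joint speeds; "joint_torque": joint torques, N m; "tool_pos": TCP position; "orientation": TCP orientation; "force": force on the tool from outside, world axes, zero at the start; "wrist_torque": the same for the moment, N m; "opening": finger opening in m; "gripper_force": force on a finger pad.
Only numpy, scipy, OpenCV 4.12 (cv2) and the standard library are available. Lean on these libraries where they do the work, as an engineer would, in place of code of your own. Each camera call takes 0.05 s, during which the arm holds its last target. There are 200 camera calls.

TASK

The green texture plate has just been washed: turn it over so that it dries with its pattern face down on the cream plaster bat, where the brown plate is drying already. It is too wide and slippery to pick up, so only push it with the fingertips: slide it against the near long edge of the bat, tip it up on edge there and over onto the bat, then push it on until all of it lies on the bat. Do not pick it up or carry it, and leave the brown plate and the other things around where they are.

Things in the scene. Friction and masses are not known exactly. Their poses are not given: they have to be found in the camera images.
- plate: Square plate, 100 x 100 x 11 mm, 100 g; green raised basket weave on top, flat grey back below. Origin: centre of the back; own z from back to pattern (up at the start), x, y along its sides. From the back: 5 mm of 45 degree bevel (90 mm square at the bench), 4 mm of upright side, 2 mm of pattern. Starts flat on the bench, centre 75-100 mm off the bat, yaw under 0.35 rad
- plate_pattern (a point): centre of the plate's green pattern face, 11 mm along own z from its origin
- plate_back (a point): centre of the plate's grey back (its origin)
- plate_corner_pp (a point): corner of the green plate at own x = +50 mm, y = +50 mm, half-way up its thickness
- plate_corner_pm (a point): corner of the green plate at own x = +50 mm, y = -50 mm, half-way up its thickness
- plate_corner_mp (a point): corner of the green plate at own x = -50 mm, y = +50 mm, half-way up its thickness
- plate_corner_mm (a point): corner of the green plate at own x = -50 mm, y = -50 mm, half-way up its thickness
- bat: Cream plaster drying bat: plain block 150 mm (own x) by 290 mm (own y), 20 mm thick, on the bench; heavy, does not move. Origin: centre of its underside; own x points away from the robot, so its near long edge lies at own x = -75 mm, an upright step 20 mm high. The half at own y < 0 is free; the green plate lies on the bench in front of that half
- done_plate: Brown plate of the same make, size and weight, already lying pattern down and grey back up on the bat's half at own y > 0 (its centre at own y = +88 mm). Origin: centre of its grey back, z pointing down. Loose; leave it.
- tape: roll of white tape with a red core, 86 mm across, 19 mm high, lying on the bench to the left; origin under its centre; loose, leave it
- kidney: red rubber kidney scraper, 52 x 96 x 9 mm, on the bench to the right; origin under its centre; loose, leave it
- cup: clear mixing cup, 74 mm across, 86 mm high, at the right of the bat; origin under its centre; loose, leave it
- brush: slip brush with wooden handle, 29 x 192 x 14 mm, lying at the right; origin under its centre; loose, leave it
- ball: lump of dry clay, 70 x 79 x 54 mm, at the left of the bat; origin under its centre; loose, leave it
There are look-alikes about, which are no part of the job. What is shaped like the plate but blue is not meant.

How it is judged:
By the outcome, as a careful person would: the job done as asked, in the order asked, and still so for the second after the job is handed in, with the robot touching nothing.
It also fails if it takes over 58 s, if anything falls off the work surface, if the arm or the gripper's body presses on something with over 40 N, if the wrist force passes 120 N, or if a joint passes its speed limit or range.

## Working session

There is one attempt and no reset: what is moved stays moved. The work goes in short steps, Python scripts to look and compute and a tool call to move; the robot and the scene stay as the last step left them, time stands still between calls to the robot, and variables do not carry over. Pictures are saved under pics/ and viewed, at most 10 in all, crops included, and the job is handed in when it is done.

Besides the shell and the picture viewer there is one more tool, called in YAML: its name, and indented under it one key for each argument. carry_out: Moves the arm, as the interface text tells. Its arguments: {"type":"object","properties":{"rows":{"type":"array"},"jaw":{"type":"number"},"force":{"type":"number"}},"required":["rows"]}

```bash
ls; mkdir -p pics; cat > h.py <<'E'
import numpy as np, cv2
from plant import robot
def ray(cam,px,z):
    m=robot.camera_model(cam);K=np.array([[m['fx'],0,m['cx']],[0,m['fy'],m['cy']],[0,0,1]])
    u=cv2.undistortPoints(np.array(px,float).reshape(-1,1,2),K,np.array(m['dist'])).reshape(-1,2)
    R=np.array(m['R']);t=np.array(m['t']);C=-R.T@t
    d=np.c_[u,np.ones(len(u))]@R
    return C+d*((z-C[2])/d[:,2])[:,None]
def proj(cam,X):
    m=robot.camera_model(cam);K=np.array([[m['fx'],0,m['cx']],[0,m['fy'],m['cy']],[0,0,1]])
    return cv2.projectPoints(np.array(X,float).reshape(-1,1,3),cv2.Rodrigues(np.array(m['R']))[0],np.array(m['t']),K,np.array(m['dist']))[0].reshape(-1,2)
def rect(mask,cam,z):
    c=max(cv2.findContours(mask.astype(np.uint8),cv2.RETR_EXTERNAL,cv2.CHAIN_APPROX_NONE)[0],key=cv2.contourArea).reshape(-1,2)
    P=ray(cam,c,z)[:,:2]
    return cv2.minAreaRect((P*1000).astype(np.float32))
def snap(name,fn):
    im=robot.read_camera(name);cv2.imwrite(fn,im[:,:,::-1]);return im
E
python3 - <<'E'
from h import *
a=snap('top','pics/t0.png');b=snap('scene','pics/s0.png')
cv2.imwrite('pics/b0.png',cv2.resize(np.vstack([a,b]),(800,1200))[:, :, ::-1])
for n,z in [('plate',.009),('bat',.02),('done_plate',.03)]:
    for o in robot.outline_of('top',n):
        print(n,o['conf'],o['pixel'],rect(o['pixels'],'top',z),o['pixels'].sum())
for c in('top','scene'):
    m=robot.camera_model(c);print(c,-np.array(m['R']).T@np.array(m['t']),m['fx'])
print(robot.read_state())
E
```

```text
pics
plate 0.97 [240.8, 212.0] ((474.9766845703125, -15.114154815673828), (100.23453521728516, 100.57011413574219), 7.4294233322143555) 935
plate 0.87 [303.3, 231.0] ((414.9098815917969, -207.2767333984375), (100.97624969482422, 101.39517974853516), 31.556751251220703) 954
plate 0.27 [369.9, 180.1] ((587.4872436523438, -454.5957336425781), (189.49327087402344, 27.538318634033203), 81.34780883789062) 309
bat 0.74 [249.1, 169.8] ((643.2479248046875, -6.6609649658203125), (283.18365478515625, 151.95648193359375), 77.81616973876953) 2449
done_plate 0.69 [218.8, 158.7] ((660.2057495117188, 64.3436508178711), (56.08342742919922, 100.01150512695312), 88.95427703857422) 488
top [ 0.38661126 -0.0667808   1.33217845] 406.5227711615041
scene [-0.30665035 -0.71335644  0.57881976] 353.9105915147905
{'t': 0.25, 'q': array([ 1.11063255e+00,  1.30775804e-01,  1.48868802e+00, -4.49934321e-06,
        1.52300401e+00, -8.54232055e-02]), 'dq': array([-0.00070802, -0.00396585, -0.00358829, -0.0007513 , -0.00062527,
        0.00033152]), 'joint_torque': array([ 7.39830443e-05, -5.59296656e+01, -4.91394138e+01,  7.67113734e-02,
        3.06845026e-02, -1.56386695e-04]), 'tool_pos': array([0.21949604, 0.55812922, 0.21814238]), 'orientation': array([-5.85159356e-01, -3.08637925e+00,  1.32571131e-03]), 'force': array([-0.065016  ,  0.63263737, -0.37576305]), 'wrist_torque': array([-0.03439564, -0.0160154 ,  0.01727672]), 'gripper_force': 0.0, 'opening': 0.09296451566146195}
```

View pics/t0.png

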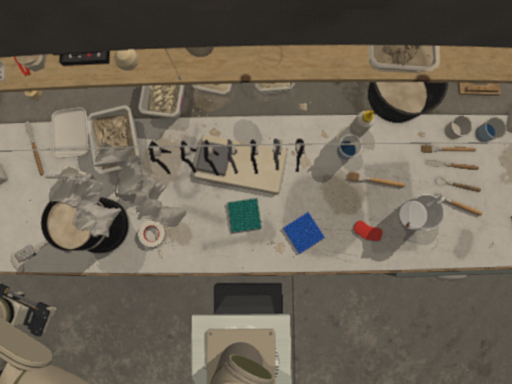

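View pics/s0.png

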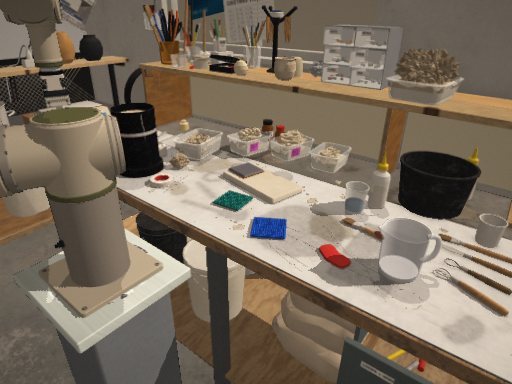

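The top picture shows the green plate at (244,215), blue look-alike at (303,232), the bat around (240,168) with the brown plate at (212,159), and a row of dark tools hanging at rows 140–170. The scene picture shows the green plate at (233,200) in front of the bat (262,182), with no tools in view. I'll refine the poses and find out how high the hanging tools are.

```bash
cat >> h.py <<'E'
from scipy.optimize import minimize
def fit(cam,mask,half,z0,z1,p0):
    """fit (x,y,yaw) of a box to the convex hull of a mask, by IoU at 4x scale"""
    S=4;c=np.argwhere(mask)[:,::-1].astype(np.int32)
    M=cv2.resize(mask.astype(np.uint8),None,fx=S,fy=S,interpolation=cv2.INTER_LINEAR)
    cc=np.vstack([k.reshape(-1,2) for k in cv2.findContours(M,0,1)[0]])
    H=np.zeros(M.shape,np.uint8);cv2.fillConvexPoly(H,cv2.convexHull(cc),1)
    def cost(p):
        x,y,a=p[0]/1e3,p[1]/1e3,np.radians(p[2]);ca,sa=np.cos(a),np.sin(a)
        X=[[x+ca*i-sa*j,y+sa*i+ca*j,z] for z in(z0,z1) for i in(-half[0],half[0]) for j in(-half[1],half[1])]
        q=(proj(cam,X)+.5)*S-.5
        G=np.zeros(M.shape,np.uint8);cv2.fillConvexPoly(G,np.round(cv2.convexHull(q.astype(np.float32))).astype(np.int32),1)
        return 1-(G&H).sum()/(G|H).sum()
    b=None
    for k in(8,4,2):
        r=minimize(cost,p0,method='Nelder-Mead',options=dict(initial_simplex=np.array(p0)+np.vstack([np.zeros(3),np.eye(3)*k])));p0=r.x
    return np.round(p0,1),round(r.fun,3)
E
python3 - <<'E'
from h import *
o={}
for c in('top','scene'):
    robot.read_camera(c)
    for n in('bat','done_plate','plate'):
        L=robot.outline_of(c,n);print(c,n,[(round(l['conf'],2),l['pixel']) for l in L]);
        L=[l for l in L if l['conf']>.4]
        if n=='plate': L=sorted(L,key=lambda l:l['pixel'][0])
        if L:o[c,n]=L[0]['pixels']
    m=o[c,'bat'].copy()
    if c=='top' and (c,'done_plate') in o: pass
    try:
        print('bat',fit(c,m,(.075,.145),0,.02,[645,-5,-12]))
        print('plate',fit(c,o[c,'plate'],(.05,.05),.005,.010,[475,-15,7.4]))
    except Exception as e: print(e)
for z in np.arange(0,1.25,.1):
    X=ray('top',[[255,157],[160,155]],z);print(round(z,1),X.round(2).tolist(),proj('scene',X).round().tolist())
print(robot.grip_depth)
E
```

```text
top bat [(0.88, [254.0, 171.4]), (0.49, [242.8, 216.9])]
top done_plate [(0.93, [217.0, 160.8])]
top plate [(0.58, [241.3, 213.0]), (0.58, [302.3, 230.6])]
bat (array([644.3,  -7.3, -12. ]), np.float64(0.031))
plate (array([475.4, -15.3,   7.6]), np.float64(0.039))
scene bat [(0.59, [268.6, 184.7])]
scene done_plate [(0.75, [245.4, 170.1]), (0.47, [233.7, 200.1])]
scene plate [(0.91, [265.9, 230.0]), (0.72, [234.7, 198.7])]
bat (array([646.1,  -1.2, -12.7]), np.float64(0.051))
plate (array([472.8, -14.6,   8.8]), np.float64(0.07))
0.0 [[0.67, -0.05, 0.0], [0.68, 0.27, 0.0]] [[276.0, 185.0], [215.0, 163.0]]
0.1 [[0.65, -0.06, 0.1], [0.66, 0.24, 0.1]] [[274.0, 162.0], [215.0, 143.0]]
0.2 [[0.63, -0.06, 0.2], [0.64, 0.22, 0.2]] [[271.0, 136.0], [215.0, 121.0]]
0.3 [[0.6, -0.06, 0.3], [0.61, 0.19, 0.3]] [[269.0, 108.0], [215.0, 96.0]]
0.4 [[0.58, -0.06, 0.4], [0.59, 0.17, 0.4]] [[266.0, 77.0], [214.0, 69.0]]
0.5 [[0.56, -0.06, 0.5], [0.57, 0.14, 0.5]] [[262.0, 42.0], [214.0, 38.0]]
0.6 [[0.54, -0.06, 0.6], [0.55, 0.12, 0.6]] [[259.0, 3.0], [214.0, 4.0]]
0.7 [[0.52, -0.06, 0.7], [0.53, 0.09, 0.7]] [[255.0, -40.0], [213.0, -36.0]]
0.8 [[0.5, -0.06, 0.8], [0.5, 0.07, 0.8]] [[250.0, -88.0], [213.0, -80.0]]
0.9 [[0.48, -0.06, 0.9], [0.48, 0.04, 0.9]] [[245.0, -142.0], [213.0, -132.0]]
1.0 [[0.46, -0.06, 1.0], [0.46, 0.02, 1.0]] [[239.0, -202.0], [213.0, -190.0]]
1.1 [[0.44, -0.06, 1.1], [0.44, -0.01, 1.1]] [[232.0, -268.0], [213.0, -257.0]]
1.2 [[0.41, -0.07, 1.2], [0.42, -0.03, 1.2]] [[225.0, -339.0], [213.0, -330.0]]
0.0188
```

```bash
cat >> h.py <<'E'
from scipy.spatial.transform import Rotation as Ro
B0=np.array([.6448,-.006,0]);YB=np.radians(-12.2)
ex=np.array([np.cos(YB),np.sin(YB),0]);ey=np.array([-np.sin(YB),np.cos(YB),0]);ez=np.array([0,0,1.])
def W(u,v,z): return B0+ex*u/1e3+ey*v/1e3+ez*z/1e3
def uv(p): d=np.array(p)-B0; return np.round([d@ex*1e3,d@ey*1e3,d[2]*1e3],1)
def Rt(a):
    a=np.radians(a);z=np.sin(a)*ex-np.cos(a)*ez;return np.c_[np.cross(ey,z),ey,z]
def rows(T,start=None):
    """T: (u,v,z mm, tilt deg); rows from start (same form) or from the measured pose"""
    if start is None:
        s=robot.read_state();p0=s['tool_pos'];R0=Ro.from_rotvec(s['orientation']).as_matrix()
    else: p0=W(*start[:3]);R0=Rt(start[3])
    for t in T:
        print([float(k) for k in np.r_[np.round(R0.T@(W(*t[:3])-p0),4),np.round(Ro.from_matrix(R0.T@Rt(t[3])).as_rotvec(degrees=True),1)]])
E
python3 - <<'E'
from h import *
w=lambda x,y,z:(*uv([x,y,z]),0)
print(w(.17,.36,.219),w(.33,.2,.2))
rows([w(.17,.36,.219),w(.33,.2,.2),(-245,-45,120,0),(-245,-45,20,0)])
X=ray('scene',[[135,175]],0);print(X)
E
```

```text
(np.float64(-541.4), np.float64(257.4), np.float64(219.0), 0) (np.float64(-351.2), np.float64(134.8), np.float64(200.0), 0)
[-0.0264, -0.2028, -0.0004, 0.0, -0.0, -9.3]
[-0.2339, -0.2931, 0.0186, 0.0, -0.0, -9.3]
[-0.3677, -0.4534, 0.0986, 0.0, -0.0, -9.3]
[-0.3677, -0.4534, 0.1986, 0.0, -0.0, -9.3]
[[0.39061352 0.42105009 0.        ]]
```

carry_out:
  rows:
    - [-0.026,-0.203,0,0,0,0]
    - [-0.026,-0.203,0,0,0,0]
    - [-0.026,-0.203,0,0,0,-9.3]
    - [-0.026,-0.203,0,0,0,-9.3]
    - [-0.234,-0.293,0.019,0,0,-9.3]
    - [-0.234,-0.293,0.019,0,0,-9.3]
    - [-0.234,-0.293,0.019,0,0,-9.3]
    - [-0.234,-0.293,0.019,0,0,-9.3]
    - [-0.368,-0.453,0.099,0,0,-9.3]
    - [-0.368,-0.453,0.099,0,0,-9.3]
    - [-0.368,-0.453,0.099,0,0,-9.3]
    - [-0.368,-0.453,0.099,0,0,-9.3]
  jaw: 118

```text
t: 2.15
tool_pos: [0.3963, -0.0004, 0.1188]
orientation: [-0.337, -3.123, 0.0]
force: [0.6, 0.0, 0.2]
opening: 0.05
gripper_force: 0.0
```

```bash
python3 - <<'E'
from h import *
s=robot.read_state();print(uv(s['tool_pos']),s['opening'],s['t'],s['q'].round(2),s['force'].round(1))
rows([(-245,-45,20,0),(-245,-45,6,0)])
snap('top','pics/t1.png')
L=[l for l in robot.outline_of('top','plate') if l['pixel'][0]<275 and l['conf']>.4]
if L: print(fit('top',L[0]['pixels'],(.05,.05),.005,.010,[475,-15,7.4]))
E
```

```text
[-244.1  -47.   118.8] 0.05002745381197127 2.15 [-0.13 -0.39  2.15 -0.    1.38 -1.49] [0.6 0.  0.2]
[0.0009, 0.0021, 0.0988, -0.0, -0.0, -0.1]
[0.0009, 0.0021, 0.1128, -0.0, -0.0, -0.1]
(array([495.3, -12.6,   9.2]), np.float64(0.439))
```

carry_out:
  rows:
    - [0,0.002,0.06,0,0,0]
    - [0,0.002,0.105,0,0,0]
    - [0,0.002,0.115,0,0,0]
    - [-0.01,0.002,0.115,0,0,0]
    - [-0.018,0.002,0.115,0,0,0]
    - [-0.025,0.002,0.115,0,0,0]
    - [-0.032,0.002,0.115,0,0,0]
    - [-0.039,0.002,0.115,0,0,0]
    - [-0.045,0.002,0.115,0,0,0]
    - [-0.05,0.002,0.115,0,0,0]
    - [-0.055,0.002,0.115,0,0,0]

```text
t: 3.62
tool_pos: [0.4506, -0.0076, 0.0045]
orientation: [-0.333, -3.124, 0.0]
force: [-0.4, 0.6, 0.4]
opening: 0.0498
gripper_force: 0.7
```

```bash
python3 - <<'E'
from h import *
s=robot.read_state();print(uv(s['tool_pos']),s['t'],s['force'].round(1))
a=snap('top','pics/t2.png');b=snap('scene','pics/s2.png')
c=np.hstack([cv2.resize(a[130:280,170:320],(400,400)),cv2.resize(b[130:260,180:310],(400,400))]);cv2.imwrite('pics/c2.png',c[:,:,::-1])
E
```

```text
[-189.5  -42.6    4.5] 3.625 [-0.4  0.6  0.4]
```

View pics/c2.png

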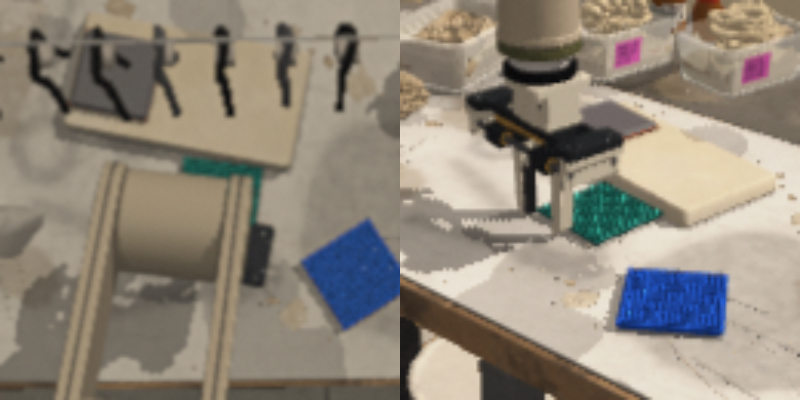

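The crop shows the green plate squared to the fingers, right by the near edge of the bat, with the fingertips behind its near edge. I'll push on slowly until it makes contact.

carry_out:
  rows:
    - [-0.003,0,0,0,0,0]
    - [-0.006,0,0,0,0,0]
    - [-0.008,0,0,0,0,0]
    - [-0.008,0,0,0,0,0]

```text
t: 4.22
tool_pos: [0.4551, -0.0084, 0.0038]
orientation: [-0.333, -3.117, -0.001]
force: [-13.6, 3.2, 11.6]
opening: 0.0501
gripper_force: 7.9
```

carry_out:
  rows:
    - [0.006,0,-0.004,0,0,0]
    - [0.006,0,-0.004,0,-8,0]
    - [0.006,0,-0.004,0,-13,0]
    - [0.006,0,0.001,0,-13,0]
    - [0.006,0,0.0015,0,-13,0]

```text
t: 4.85
tool_pos: [0.4529, -0.0081, 0.0035]
orientation: [0.309, 2.9, -0.035]
force: [-0.1, -0.3, 0.5]
opening: 0.0502
gripper_force: 0.0
```

```bash
python3 - <<'E'
from h import *
s=robot.read_state();print(uv(s['tool_pos']),s['t'],s['force'].round(1),Ro.from_rotvec(s['orientation']).as_matrix().round(3),s['wrist_torque'].round(2))
E
```

```text
[-187.1  -42.6    3.5] 4.85 [-0.1 -0.3  0.5] [[-0.953  0.211  0.219]
 [ 0.205  0.978 -0.047]
 [-0.224 -0.    -0.974]] [ 0.    0.11 -0.01]
```

carry_out:
  rows:
    - [0,0,0.001,0,0,0]
    - [-0.004,0,0.002,0,0,0]
    - [-0.0056,0,0.0023,0,0,0]
    - [-0.0056,0,0.0023,0,0,0]
    - [-0.006,0,0,0,0,0]
    - [-0.007,0,-0.003,0,0,0]
    - [-0.0076,0,-0.0064,0,0,0]
    - [-0.008,0,-0.009,0,0,0]

```text
t: 5.85
tool_pos: [0.4562, -0.0086, 0.0122]
orientation: [0.31, 2.905, -0.034]
force: [-5.2, 3.8, -0.4]
opening: 0.0498
gripper_force: 4.1
```

```bash
python3 - <<'E'
from h import *
s=robot.read_state();print(uv(s['tool_pos']),s['t'],s['force'].round(1),s['wrist_torque'].round(2))
b=snap('scene','pics/s3.png')
cv2.imwrite('pics/c3.png',cv2.resize(b[140:250,190:300],(600,600),interpolation=cv2.INTER_CUBIC)[:,:,::-1])
E
```

```text
[-183.8  -42.4   12.2] 5.85 [-5.2  3.8 -0.4] [ 0.61  1.07 -0.13]
```

View pics/c3.png

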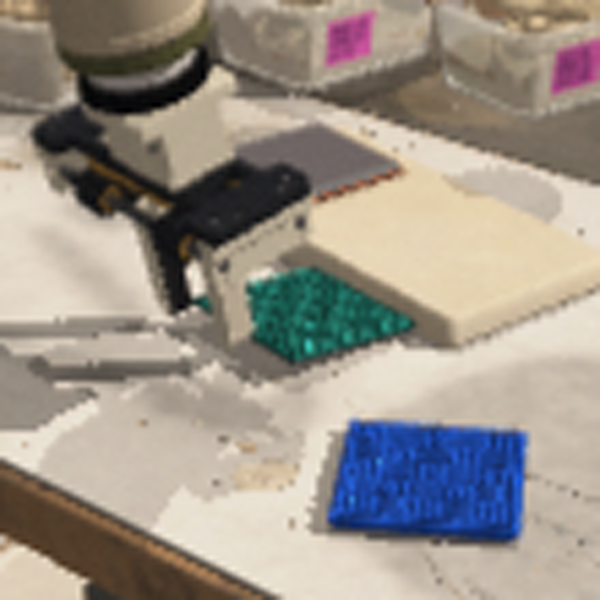

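The crop shows the near edge of the green plate lifted slightly (a shadow under the edge at about (300,360)), its far edge still at the step. I'll follow the arc.

carry_out:
  rows:
    - [-0.0022,0,-0.005,0,0,0]
    - [-0.0037,0,-0.0084,0,0,0]
    - [-0.0053,0,-0.0124,0,0,0]
    - [-0.0071,0,-0.0158,0,0,0]
    - [-0.0091,0,-0.0195,0,0,0]

```text
t: 6.52
tool_pos: [0.4605, -0.0095, 0.0333]
orientation: [0.31, 2.905, -0.034]
force: [-2.0, 0.1, 0.6]
opening: 0.05
gripper_force: 1.1
```

```bash
python3 - <<'E'
from h import *
s=robot.read_state();print(uv(s['tool_pos']),s['t'],s['force'].round(1),s['wrist_torque'].round(2))
b=snap('scene','pics/s4.png')
cv2.imwrite('pics/c4.png',cv2.resize(b[140:250,190:300],(600,600),interpolation=cv2.INTER_CUBIC)[:,:,::-1])
E
```

```text
[-179.4  -42.3   33.3] 6.525 [-2.   0.1  0.6] [ 0.16  0.34 -0.1 ]
```

View pics/c4.png

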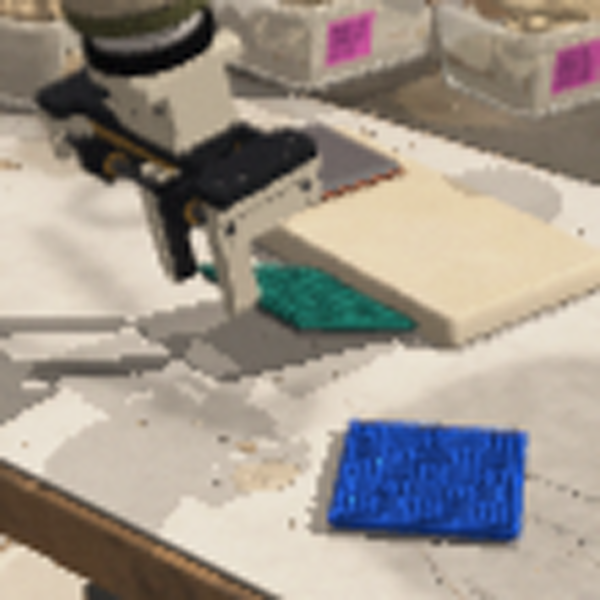

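The plate is tilted about 18°, with its near edge resting on the fingertips at (250,305). I'll keep going with a little more press.

carry_out:
  rows:
    - [-0.002,0,0.0005,0,0,0]
    - [-0.0041,0,-0.0028,0,0,0]
    - [-0.0065,0,-0.0062,0,0,0]
    - [-0.0089,0,-0.0092,0,0,0]
    - [-0.0115,0,-0.0123,0,0,0]
    - [-0.0143,0,-0.0152,0,0,0]
    - [-0.0172,0,-0.018,0,0,0]
    - [-0.02,0,-0.0206,0,0,0]
    - [-0.0233,0,-0.023,0,0,0]

```text
t: 7.7
tool_pos: [0.4795, -0.0139, 0.0623]
orientation: [0.31, 2.901, -0.035]
force: [-4.3, 1.5, 3.0]
opening: 0.05
gripper_force: 2.1
```

```bash
python3 - <<'E'
from h import *
s=robot.read_state();print(uv(s['tool_pos']),s['t'],s['force'].round(1),s['wrist_torque'].round(2))
b=snap('scene','pics/s5.png')
cv2.imwrite('pics/c5.png',cv2.resize(b[140:250,190:300],(600,600),interpolation=cv2.INTER_CUBIC)[:,:,::-1])
E
```

```text
[-159.9  -42.6   62.3] 7.7 [-4.3  1.5  3. ] [ 0.14  0.73 -0.12]
```

View pics/c5.png

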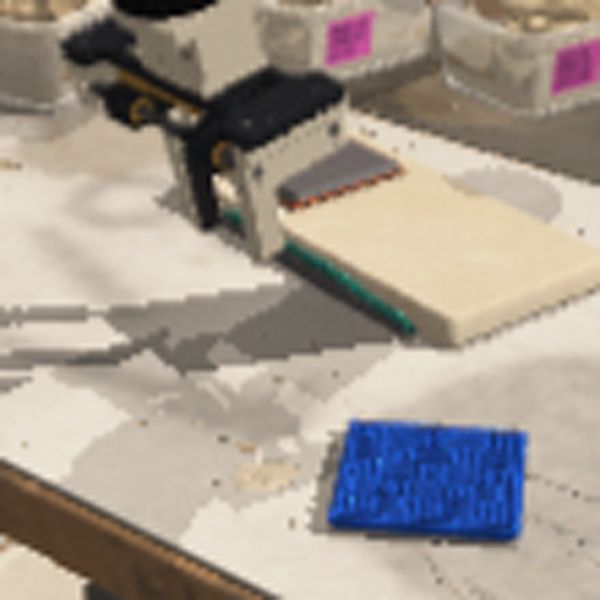

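The plate is at about 40°, resting on the fingertips at (265,250), with its far edge at the foot of the step. From here I'll push more forward than up.

carry_out:
  rows:
    - [-0.004,0,-0.0015,0,0,0]
    - [-0.0098,0,-0.0042,0,0,0]
    - [-0.0138,0,-0.0052,0,0,0]
    - [-0.0179,0,-0.006,0,0,0]
    - [-0.022,0,-0.0062,0,0,0]
    - [-0.0261,0,-0.0063,0,0,0]
    - [-0.0302,0,-0.0064,0,0,0]
    - [-0.0358,0,-0.0061,0,0,0]
    - [-0.0414,0,-0.0056,0,0,0]
    - [-0.0484,0,-0.005,0,0,0]
    - [-0.054,0,-0.0042,0,0,0]

```text
t: 9.12
tool_pos: [0.5307, -0.0249, 0.0788]
orientation: [0.309, 2.899, -0.035]
force: [0.4, 0.0, 0.3]
opening: 0.0502
gripper_force: 0.1
```

```bash
python3 - <<'E'
from h import *
s=robot.read_state();print(uv(s['tool_pos']),s['t'],s['force'].round(1),s['wrist_torque'].round(2))
b=snap('scene','pics/s6.png')
cv2.imwrite('pics/c6.png',cv2.resize(b[130:240,190:300],(600,600),interpolation=cv2.INTER_CUBIC)[:,:,::-1])
E
```

```text
[-107.6  -42.6   78.8] 9.125 [0.4 0.  0.3] [ 0.04  0.14 -0.03]
```

View pics/c6.png

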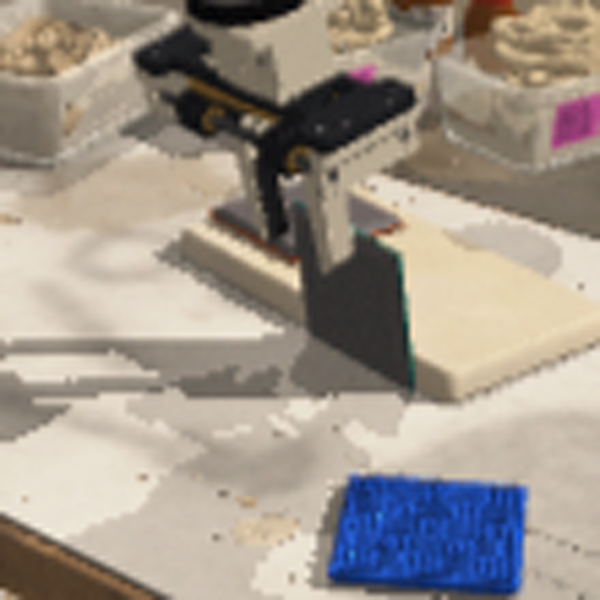

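The plate now stands nearly upright against the bat, with its grey back towards the robot ((355,310) in the crop). I'll push it gently over.

carry_out:
  rows:
    - [-0.0049,0,0.0011,0,0,0]
    - [-0.0097,0,0.0022,0,0,0]
    - [-0.0136,0,0.0031,0,0,0]
    - [-0.0175,0,0.004,0,0,0]
    - [-0.0214,0,0.005,0,0,0]
    - [-0.0253,0,0.006,0,0,0]
    - [-0.0292,0,0.0068,0,0,0]
    - [-0.033,0,0.0076,0,0,0]
    - [-0.037,0,0.0085,0,0,0]
    - [-0.041,0,0.0095,0,0,0]
    - [-0.041,0,0.0095,0,0,0]
    - [-0.041,0,0.0095,0,0,0]

```text
t: 10.68
tool_pos: [0.5711, -0.0336, 0.0785]
orientation: [0.309, 2.9, -0.035]
force: [-0.1, 0.5, -0.3]
opening: 0.05
gripper_force: 0.0
```

```bash
python3 - <<'E'
from h import *
s=robot.read_state();print(uv(s['tool_pos']),s['t'],s['force'].round(1),s['wrist_torque'].round(2))
b=snap('scene','pics/s7.png')
cv2.imwrite('pics/c7.png',cv2.resize(b[130:240,190:300],(600,600),interpolation=cv2.INTER_CUBIC)[:,:,::-1])
E
```

```text
[-66.2 -42.5  78.5] 10.675 [-0.1  0.5 -0.3] [-0.02  0.12 -0.01]
```

View pics/c7.png

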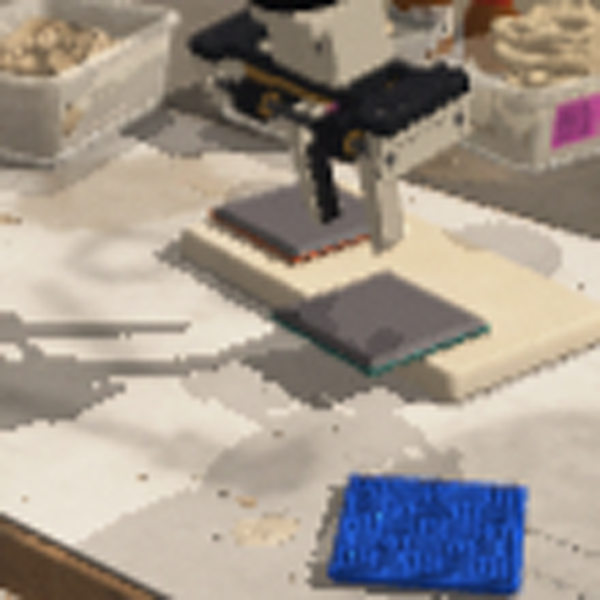

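The plate lies flat, pattern down, overhanging the bat's near edge, with its near corner at (375,372) and a clear gap to the brown plate. I'll retreat and get behind its near edge.

carry_out:
  rows:
    - [0.06,0,-0.014,0,0,0]
    - [0.0974,0,-0.0225,0,0,0]
    - [0.0974,0,-0.0225,0,8,0]
    - [0.0974,0,-0.0225,0,13,0]
    - [0.0974,0,-0.0225,0,13,0]

```text
t: 11.35
tool_pos: [0.4743, -0.0128, 0.0789]
orientation: [0.334, 3.123, -0.0]
force: [-0.5, 1.1, -1.2]
opening: 0.0497
gripper_force: 0.0
```

```bash
cat > m.py <<'E'
from h import *
s=robot.read_state();print(uv(s['tool_pos']),s['t'],s['force'].round(1),Ro.from_rotvec(s['orientation']).as_matrix()[:,2].round(3))
for c in('top','scene'):
    robot.read_camera(c)
    for n in('plate','done_plate'):
        for l in robot.outline_of(c,n):
            if l['conf']<.3: continue
            p,e=fit(c,l['pixels'],(.05,.05),.022,.028,list(rect(l['pixels'],c,.025)[0])+[-12])
            print(c,n,round(l['conf'],2),uv([p[0]/1e3,p[1]/1e3,0])[:2],round(p[2]+12.2,1),e,l['pixels'].sum())
E
python3 m.py
```

```text
[-165.2  -42.7   78.9] 11.35 [-0.5  1.1 -1.2] [ 0.001 -0.    -1.   ]
top plate 0.95 [-182.5 -244.1] 43.9 0.033 958
top plate 0.85 [-59.  -65.6] 6.2 0.331 412
top done_plate 0.9 [-1.  91.7] -0.7 0.087 581
scene plate 0.82 [-64.  -60.6] -0.3 0.035 422
scene plate 0.73 [-201.4 -264. ] 43.6 0.047 689
scene done_plate 0.61 [ 4.4 88.1] -4.0 0.114 200
```

carry_out:
  rows:
    - [0,-0.016,0.03,0,0,0]
    - [0,-0.016,0.0555,0,0,0]
    - [-0.015,-0.016,0.0555,0,0,0]
    - [-0.03,-0.016,0.0555,0,0,0]
    - [-0.038,-0.016,0.0555,0,0,0]
    - [-0.045,-0.016,0.0555,0,0,0]
    - [-0.051,-0.016,0.0555,0,0,0]
    - [-0.057,-0.016,0.0555,0,0,0]
    - [-0.063,-0.016,0.0555,0,0,0]
    - [-0.069,-0.016,0.0555,0,0,0]
    - [-0.074,-0.016,0.0555,0,0,0]
    - [-0.078,-0.016,0.0555,0,0,0]

```text
t: 13.15
tool_pos: [0.5466, -0.0447, 0.0231]
orientation: [-0.333, -3.124, 0.0]
force: [-1.2, 0.5, 0.4]
opening: 0.05
gripper_force: 0.6
```

```bash
python3 m.py
```

```text
[-87.8 -58.6  23.1] 13.15 [-1.2  0.5  0.4] [-0.  0. -1.]
top plate 0.96 [-182.3 -244.8] 44.5 0.046 981
top done_plate 0.65 [  0.4 101.3] 8.9 0.425 285
scene plate 0.95 [-200.7 -263.5] 44.1 0.04 701
scene plate 0.66 [-27.7 -61.5] -0.6 0.056 304
scene done_plate 0.52 [-18.3 121.8] -6.1 0.752 72
```

carry_out:
  rows:
    - [-0.006,0,0,0,0,0]
    - [-0.012,0,0,0,0,0]
    - [-0.018,0,0,0,0,0]
    - [-0.023,0,0,0,0,0]
    - [-0.028,0,0,0,0,0]
    - [-0.028,0,0,0,0,0]
    - [0.01,0,0,0,0,0]
    - [0.06,0,-0.03,0,0,0]
    - [0.11,0,-0.09,0,0,0]
    - [0.14,0,-0.12,0,0,0]
    - [0.14,0,-0.12,0,0,0]
    - [0.14,0,-0.12,0,0,0]

```text
t: 14.95
tool_pos: [0.4098, -0.0152, 0.1432]
orientation: [0.333, 3.122, -0.0]
force: [-0.5, -0.2, -1.0]
opening: 0.0501
gripper_force: 0.0
```

```bash
python3 m.py; python3 - <<'E'
from h import *
a=snap('top','pics/t8.png');b=snap('scene','pics/s8.png')
c=np.hstack([cv2.resize(a[130:280,170:320],(400,400)),cv2.resize(b[130:240,190:300],(400,400))]);cv2.imwrite('pics/c8.png',c[:,:,::-1])
E
```

```text
[-227.7  -58.6  143.2] 14.95 [-0.5 -0.2 -1. ] [ 0.001 -0.    -1.   ]
top plate 0.88 [  0.5 -63.2] 2.7 0.076 759
top plate 0.83 [-182.2 -243.5] 44.1 0.039 912
top done_plate 0.94 [-0.7 92.2] -0.4 0.119 542
scene plate 0.89 [-202.  -266.1] 44.3 0.053 708
scene plate 0.77 [  0.  -60.8] 1.5 0.084 414
scene done_plate 0.37 [ -46.4 -117.4] 1.5 0.718 1029
```

View pics/c8.png

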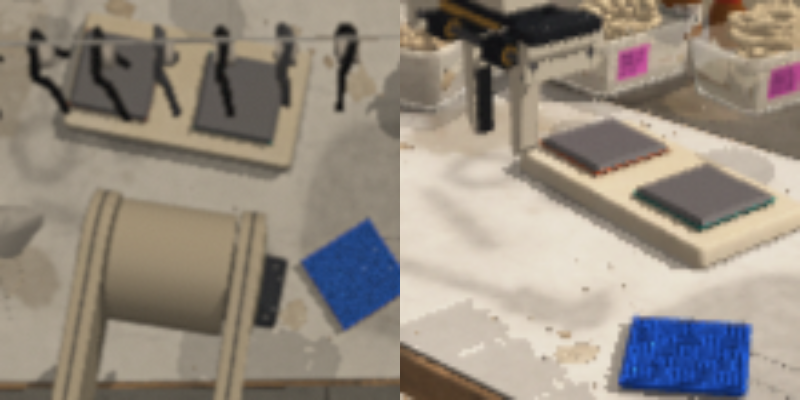

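The green plate lies grey back up, fully on the bat at (705,195) in the crop. The brown and blue plates have not moved, and the gripper is clear.

```bash
python3 -c "
from plant import robot
print(robot.close_job())"
```

```text
the job is handed in; nothing more can be done
None
```

The green plate was slid to the bat, tipped over its near edge and pushed on; it now lies pattern down and fully on the bat, the brown plate is still in place, and I handed the job in at about 15 s on the robot's clock.

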